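Re-pack three toys that sit in the wrong trays

ROBOT

A 6-joint arm with a two-finger parallel gripper is mounted at the origin on the work surface. World frame = base frame: x ahead of the robot, y to its left, z up, the work surface at z = 0. Lengths are in m, angles in rad, forces in N, time in s.
With the tool pointing down it reaches from about 0.35 to 0.95 m from the base axis. Payload 17.4 kg.
Tool frame: the origin (TCP) lies on the centre line of the jaws, within the pads' length; the fingertips stand 17 mm ahead of it and the grasp point (between the pads) lies 2 mm behind it; z points along the fingers, y is the direction in which the jaws open and shut (so a half turn about z gives the same grasp; the last joint's range is limited). The gripper opens to 93 mm and grips with 3 to 60 N. Pads are 15 mm wide; open, the fingers measure 128 mm over their backs; the gripper's body (75 mm by 188 mm) begins 65 mm behind the grasp point.
Start: joints at [1.071, 0.116, 1.442, -0, 1.584, -0.038], TCP at [0.301, 0.604, 0.236] pointing down, gripper open.
Joint ranges: [-2.83, 2.83], [-0.83, 2.19], [0.07, 2.5], [-1.14, 4.28], [0.01, 3], [-2.97, 2.97]. Speed limits (rad/s): [1.89, 1.89, 2.22, 3.14, 3.14, 3.14].

INTERFACE

Orientations are given as a unit quaternion [x, y, z, w].
In Python, from plant import robot gives the robot as it stands. The module is installed in compiled form; this text tells all that it offers.
- The arm moves only by the tool step_arm, never from a script. Its argument "plan" is a list of rows, each a list of 7 numbers: the turn, a rotation vector about the world's x, y, z in rad, then the shift along the world's x, y, z in cm, then the closure in counts, from 0 (fully open) to 255 (shut). In form: [[ax, ay, az, dx, dy, dz, grip], ...]. A call has 1 to 8 rows; each row shifts and turns the commanded pose from where the row before left it; what a row does not reach is not made up. A row lasts 1/10 s, in which the tool goes at most 50 mm and 8.59 degrees, less where a joint would pass 70% of its speed; a pose out of reach is approached as far as the arm can. A call is refused whole if a number of a shift passes 5 or a number of a turn 0.15, either way. A call with a gripper value outside its range is refused whole. The fingers move at their own pace and stop on an object; the grip force is fixed at half the most. Time passes only in rows, so rows that do not move let the fingers close. It gives the time, the measured TCP pose, the force and the opening at its end, in the units of the state.
- robot.get_state(): the state, without advancing time (a new reading comes with each control period).
- robot.get_image(name): name is "scene" or "top" or "wrist"; returns a dict with "img" (480x640x3 uint8, red, green, blue), "K" (3x3 intrinsics, pixels), "world_from_camera" (4x4, takes a point from camera to world coordinates); the wrist camera has in their place "mount" (4x4, takes a point from camera to tool coordinates, whose origin is the TCP and whose axes are the flange's). Camera axes: x right, y up, looking along -z (the intrinsics and any distortion apply to the point x, -y, -z); pixel columns grow to the right and rows downward; lengths in m; the calibration is good to about 2 mm. A picture is of the moment at which its call begins: read the wrist's pose just before it. There is no depth.
- robot.finish_job(): hands the job in, once; it reports no verdict.
The state is a dict: "clock": time; "joint_pos": joint angles; "dq": joint speeds; "tau": joint torques, N m; "tcp_pos": TCP position; "tool_rot": TCP orientation; "ft_force": force on the tool from outside, world axes, zero at the start; "ft_torque": the same for the moment, N m; "finger_gap": finger opening in m.
Only numpy, scipy, OpenCV 4.12 (cv2) and the standard library are available. Lean on these libraries where they do the work, as an engineer would, in place of code of your own. Each camera call takes 0.05 s, during which the arm holds its last target. There are 200 camera calls.

TASK

The three wooden toys were put into the wrong black packing trays. Move each into the tray made for its shape: the long bus in the middle of the oblong tray and lined up with it, the house in the middle of the square tray and square with it, and the drum in the middle of the round tray; on the way, set one toy aside for a moment on the middle of the spare flat cardboard pad and let go of it there. Keep the toys upright, let go of them all at the end, and do not disturb the tape roll, the mug or the boxed figure.

Things in the scene. Friction and masses are not known exactly. Their poses are not given: they have to be found in the camera images.
- bus: toy bus of brown wood with black windows, 90 long (its x axis), 42 wide (its y axis), 58 mm high with flat vertical sides (from 8 to 58 mm above its underside; wheels are painted nearly flush). 110 to 230 g. Loose. Origin: centre of its underside, z up. Stands at the start in the round tray, at any yaw.
- house: toy house of pale wood with a dark gable roof, 50 x 50 mm in plan, walls vertical and flat up to 45 mm, ridge (along its x axis) at 63 mm, a small chimney to 67 mm. 80 to 170 g. Loose. Origin: centre of its underside, z up, x and y square to the walls. Stands at the start in the oblong tray.
- drum: toy drum, an upright pale wood cylinder 57 mm across and 57 mm high with dark rims and a white top; straight sides. 90 to 185 g. Loose. Origin: centre of its underside, z up. Stands at the start in the square tray.
- long_tray: fixed oblong open black plastic tray, 118 (its x axis) x 68 mm (its y axis) outside, 112 x 62 mm inside, walls 14 mm high and 3 mm thick, inner floor 4 mm above the table. Origin: centre of its underside, on the table. The bus belongs here.
- square_tray: fixed square open black plastic tray, 86 x 86 mm outside, 80 x 80 mm inside, walls 14 mm high and 3 mm thick along its x and y axes, inner floor 4 mm above the table. Origin: centre of its underside, on the table. The house belongs here.
- round_tray: fixed round open black plastic tray, 120 mm across outside, 114 mm inside, wall 14 mm high, inner floor 4 mm above the table. Origin: centre of its underside, on the table. The drum belongs here.
- pad: fixed flat square pad of brown cardboard, 110 x 110 mm, 6 mm thick, no walls, empty at the start: the free spot. Origin: centre of its underside, on the table.
- tape_roll: bystander: roll of pale grey packing tape lying flat, its hole 72 mm across, 90 mm across, 48 mm high, 180 g, loose. Origin: centre of its underside.
- mug: bystander: white mug, 76 mm across, 85 mm high, handle on its +y side, 320 g, loose. Origin: centre of its underside.
- display_box: bystander: boxed figure, clear box on a blue base, 80 (x) x 60 (y) x 80 mm high, 220 g, loose. Origin: centre of its underside.

How it is judged:
By the outcome, as a careful person would: the job done as asked, in the order asked, and still so for the second after the job is handed in, with the robot touching nothing.
It also fails if it takes over 120 s, if anything falls off the work surface, if the arm or the gripper's body presses on something with over 40 N, if the wrist force passes 120 N, or if a joint passes its speed limit or range.

## Working session

There is one attempt and no reset: what is moved stays moved. The work goes in short steps, Python scripts to look and compute and a tool call to move; the robot and the scene stay as the last step left them, time stands still between calls to the robot, and variables do not carry over. Pictures are saved under pics/ and viewed, about 12 in all and at most 16, crops included, and the job is handed in when it is done.

Besides the shell and the picture viewer there is one more tool, called as name(argument=value, ...), one argument or row to a line, values as JSON. step_arm: Moves the arm, as the interface text tells. Its arguments: {"type":"object","properties":{"plan":{"type":"array"}},"required":["plan"]}

```bash
mkdir -p pics; cat > h.py <<'E'
import cv2, numpy as np, json
from plant import robot
def snap(name,fn):
    s=robot.get_state(); d=robot.get_image(name)
    cv2.imwrite(f'pics/{fn}.png',d['img'][:,:,::-1])
    if name=='wrist':
        from scipy.spatial.transform import Rotation as R
        T=np.eye(4);T[:3,:3]=R.from_quat(s['tool_rot']).as_matrix();T[:3,3]=s['tcp_pos']
        M=T@np.array(d['mount'])
    else: M=np.array(d['world_from_camera'])
    np.savez(f'pics/{fn}.npz',K=d['K'],M=M)
    print([k for k in d if k!='img'], M.round(3).tolist(), np.array(d['K']).round(1).tolist(), {k:d[k] for k in d if 'dist' in k})
def ray(fn,u,v):
    z=np.load(f'pics/{fn}.npz');K,M=z['K'],z['M']
    r=np.linalg.inv(K)@[u,v,1]; r=M[:3,:3]@[r[0],-r[1],-r[2]]
    return M[:3,3],r
def at(fn,u,v,h):
    c,r=ray(fn,u,v); return c+r*(h-c[2])/r[2]
def proj(fn,p):
    z=np.load(f'pics/{fn}.npz');K,M=z['K'],z['M']
    q=M[:3,:3].T@(np.array(p)-M[:3,3]); q=K@[q[0],-q[1],-q[2]]; return q[:2]/q[2]
def tri(a,b):
    A=[];B=[]
    for fn,u,v in (a,b):
        c,r=ray(fn,u,v); r=r/np.linalg.norm(r); P=np.eye(3)-np.outer(r,r); A.append(P);B.append(P@c)
    return np.linalg.lstsq(np.vstack(A),np.hstack(B),rcond=None)[0]
E
python3 - <<'E'
from h import *
snap('top','top0');snap('scene','sc0');print(robot.get_state())
E
```

```text
['K', 'world_from_camera'] [[-0.021, 0.983, -0.182, 0.339], [-1.0, -0.02, 0.012, 0.021], [0.008, 0.182, 0.983, 1.218], [0.0, 0.0, 0.0, 1.0]] [[547.9, 0.0, 312.8], [0.0, 547.9, 238.6], [0.0, 0.0, 1.0]] {}
['K', 'world_from_camera'] [[0.84, -0.339, 0.424, 0.971], [0.542, 0.496, -0.678, -0.689], [0.02, 0.799, 0.601, 0.659], [0.0, 0.0, 0.0, 1.0]] [[476.9, 0.0, 318.6], [0.0, 476.9, 239.3], [0.0, 0.0, 1.0]] {}
{'clock': 0.1, 'joint_pos': array([ 1.07119603e+00,  1.16410798e-01,  1.44220106e+00,  3.39860344e-05,
        1.58402224e+00, -3.78071779e-02]), 'dq': array([ 0.00066051, -0.00050247, -0.00231581,  0.00131583,  0.00213863,
        0.00114364]), 'tau': array([ 2.09784739e-03, -7.22890878e+01, -6.23866367e+01,  7.81141268e-02,
        2.27850146e-02, -7.24819347e-05]), 'tcp_pos': array([0.30066837, 0.60414085, 0.23499575]), 'tool_rot': array([ 2.28850141e-01,  9.73461525e-01, -4.97525445e-04, -1.54624213e-04]), 'ft_force': array([-0.60752106, -0.39863391,  0.41803175]), 'ft_torque': array([-0.00476692,  0.0130694 , -0.0413492 ]), 'finger_gap': 0.09266833896203502}
```

View pics/top0.png

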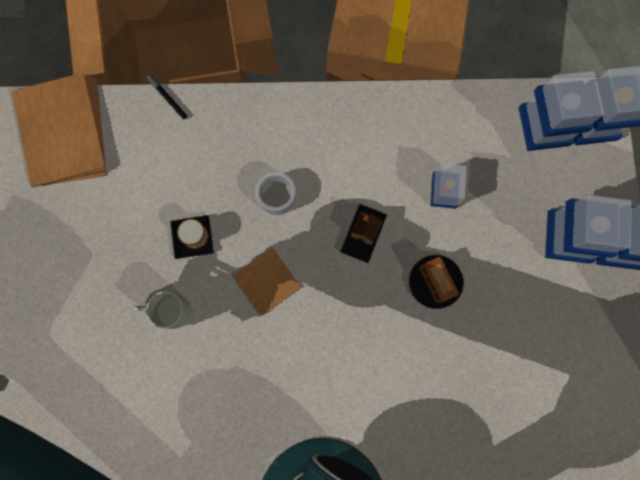

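View pics/sc0.png

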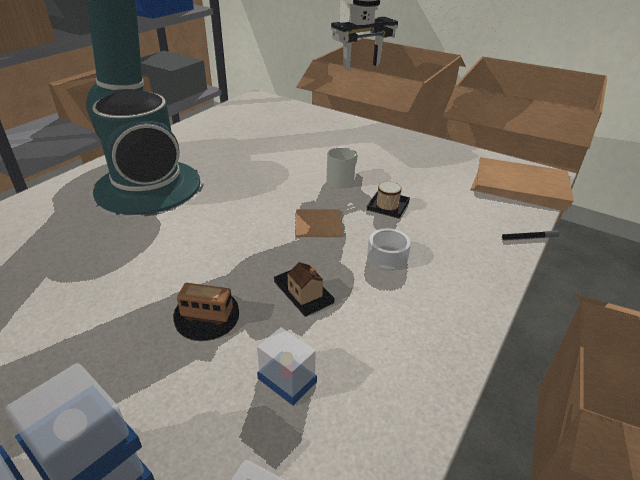

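The top view shows the bus in the round tray (437,281), the house in the long tray (364,233), the drum in the square tray (192,236), the pad (267,282), mug (165,308), tape (275,192) and box (449,186). The scene view agrees with this.

```bash
python3 - <<'E'
from h import *
t=cv2.imread('pics/top0.png')
for n,u,v,h in [('round',437,281,.01),('long',364,233,.01),('square',192,236,.01),('pad',267,282,.006),('mug',165,308,.05),('tape',275,192,.048),('box',449,186,.05),('drumtop',192,233,.061)]:
    print(n,at('top0',u,v,h).round(3))
print('drum top tri',tri(('top0',192,233),('sc0',390,187)))
print('padc',tri(('top0',267,282),('sc0',320,223)))
d=robot.get_image('wrist');print(np.array(d['mount']).round(3).tolist(),np.array(d['K']).round(1).tolist())
c=cv2.resize(t[190:330,130:480],None,fx=2.28,fy=2.28,interpolation=cv2.INTER_CUBIC);cv2.imwrite('pics/c.png',c)
E
```

```text
round [ 0.461 -0.267  0.01 ]
long [ 0.572 -0.11   0.01 ]
square [0.573 0.276 0.01 ]
pad [0.467 0.109 0.006]
mug [0.412 0.322 0.05 ]
tape [0.661 0.088 0.048]
box [ 0.667 -0.297  0.05 ]
drumtop [0.57  0.266 0.061]
drum top tri [0.57372902 0.2685619  0.05707194]
padc [ 0.47031418  0.111974   -0.00166086]
[[0.0, 0.962, 0.275, 0.075], [1.0, -0.0, -0.0, 0.001], [-0.0, 0.275, -0.962, -0.149], [0.0, 0.0, 0.0, 1.0]] [[361.5, 0.0, 328.0], [0.0, 361.5, 242.2], [0.0, 0.0, 1.0]]
```

step_arm(
  plan=[
    [0, 0, 0.06, 3, -3.5, 0.5, 0],
    [0, 0, 0.06, 3, -3.5, 0.5, 0],
    [0, 0, 0.06, 3, -3.5, 0.5, 0],
    [0, 0, 0.06, 3, -3.5, 0.5, 0],
    [0, 0, 0.06, 3, -3.5, 0.5, 0],
    [0, 0, 0.06, 3, -3.5, 0.5, 0],
    [0, 0, 0.06, 3, -3.5, 0.5, 0],
    [0, 0, 0.04, 3, -3.5, 0.5, 0],
  ],
)

```text
clock: 0.95
tcp_pos: [0.5417, 0.3226, 0.2758]
tool_rot: [-0.0, 1.0, -0.0, -0.0]
ft_force: [0.8, 0.5, -0.6]
finger_gap: 0.0926
```

step_arm(
  plan=[
    [0, 0, 0, 3, -3, 0, 0],
    [0, 0, 0, 0, -3, 0, 0],
    [0, 0, 0, 0, 0, 0, 0],
    [0, 0, 0, 0, 0, 0, 0],
  ],
)

```text
clock: 1.35
tcp_pos: [0.5708, 0.264, 0.2756]
tool_rot: [0.001, 1.0, 0.0, -0.0]
ft_force: [-0.1, -0.3, -0.9]
finger_gap: 0.093
```

```bash
python3 - <<'E'
from h import *
snap('wrist','w1')
E
```

```text
['K', 'mount'] [[0.003, -0.962, -0.274, 0.497], [1.0, 0.003, 0.001, 0.265], [-0.0, -0.274, 0.962, 0.425], [0.0, 0.0, 0.0, 1.0]] [[361.5, 0.0, 328.0], [0.0, 361.5, 242.2], [0.0, 0.0, 1.0]] {}
```

View pics/w1.png

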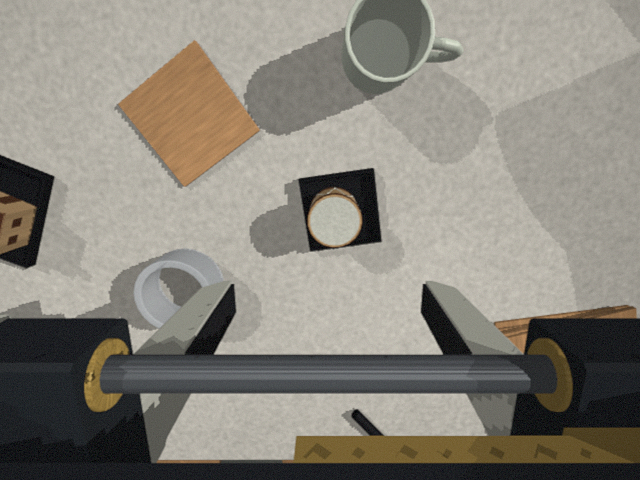

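Wrist view: drum top at (334,220), square tray corners about (299,179), (375,168), (382,242) and (307,251), pad corners (195,41), (115,106), (183,187) and (260,130). I'll fit models to the masks.

```bash
cat >> h.py <<'E'
from scipy.optimize import minimize
def box(L,W,z0,z1): return np.array([[a*L/2,b*W/2,z] for a in(-1,1) for b in(-1,1) for z in(z0,z1)])
def cyl(D,z0,z1): return np.array([[D/2*np.cos(a),D/2*np.sin(a),z] for a in np.arange(0,6.28,.15) for z in(z0,z1)])
MOD=dict(long=box(.118,.068,0,.014),square=box(.086,.086,0,.014),round=cyl(.12,0,.014),pad=box(.11,.11,0,.006))
def mask(fn,roi,kind):
    I=cv2.imread(f'pics/{fn}.png').astype(int);b,g,r=I[...,0],I[...,1],I[...,2]
    m={'black':I.max(2)<45,'brown':(r-b>35),'white':(I.min(2)>175),'grey':I.max(2)-I.min(2)<18}[kind].astype(np.uint8)
    k=np.zeros_like(m);u0,v0,u1,v1=roi;k[v0:v1,u0:u1]=1;m*=k
    m=cv2.morphologyEx(m,cv2.MORPH_OPEN,np.ones((2,2)))
    n,l,s,c=cv2.connectedComponentsWithStats(m)
    big=[i for i in range(1,n) if s[i,4]>25]
    ys,xs=np.where(np.isin(l,big)); return cv2.convexHull(np.stack([xs,ys],1).astype(np.float32))
def poly(fn,pts):
    P=np.array([proj(fn,p) for p in pts]).astype(np.float32);return cv2.convexHull(P)
def fit(fn,hull,pts,x0,free_yaw=True):
    def place(q):
        c,s=np.cos(q[2]),np.sin(q[2]);return pts@np.array([[c,s,0],[-s,c,0],[0,0,1]])+[q[0],q[1],0]
    def cost(q):
        if not free_yaw:q=[q[0],q[1],0]
        p=poly(fn,place(q));a,_=cv2.intersectConvexConvex(p,hull)
        return -a/(cv2.contourArea(p)+cv2.contourArea(hull)-a)
    best=None
    for dy in ((0,) if not free_yaw else (-.5,0,.5)):
        x=np.array([*x0[:2],x0[2]+dy]);S=np.vstack([x]+[x+d for d in np.diag([.02,.02,.3])])
        r=minimize(cost,x,method='Nelder-Mead',options=dict(initial_simplex=S,xatol=1e-5,fatol=1e-6,maxiter=600))
        if best is None or r.fun<best.fun:best=r
    return best.x.round(4),round(-best.fun,3)
E
python3 - <<'E'
from h import *
S=mask('w1',(285,155,395,262),'black');print(fit('w1',S,MOD['square'],(.573,.276,.1)))
P=mask('w1',(100,30,270,195),'brown');print(fit('w1',P,MOD['pad'],(.467,.109,.6)))
for fn,roi in(('w1',(300,190,370,250)),('top0',(172,215,212,252))):
    I=cv2.imread(f'pics/{fn}.png');u0,v0,u1,v1=roi;m=(I.min(2)>130).astype(np.uint8)
    k=m*0;k[v0:v1,u0:u1]=1;n,l,s,c=cv2.connectedComponentsWithStats(m*k);i=1+s[1:,4].argmax();print(fn,c[i],s[i])
    globals()['d'+fn]=(fn,*c[i])
print(tri(dw1,dtop0),at(*dw1,.061))
tp=mask('top0',(165,205,220,265),'black');print(fit('top0',tp,MOD['square'],(.573,.276,.1)))
tp=mask('top0',(335,195,395,270),'black');print('long',fit('top0',tp,MOD['long'],(.573,-.11,-.3)))
tp=mask('top0',(400,245,470,315),'black');print('round',fit('top0',tp,MOD['round'],(.46,-.267,0),False))
tp=mask('top0',(230,245,302,320),'brown');print('pad',fit('top0',tp,MOD['pad'],(.467,.109,.6)))
E
```

```text
(array([0.5785, 0.2793, 0.1347]), np.float64(0.958))
(array([0.4738, 0.113 , 0.609 ]), np.float64(0.993))
w1 [334.35549738 220.68272251] [ 310  197   50   49 1910]
top0 [190.1163522 230.8427673] [180 221  21  21 318]
[0.57679262 0.27090028 0.05724754] [0.57723582 0.27095136 0.061     ]
(array([0.5713, 0.2742, 0.1365]), np.float64(0.928))
long (array([ 0.5723, -0.11  , -0.4093]), np.float64(0.96))
round (array([ 0.4594, -0.2665,  0.2515]), np.float64(0.95))
pad (array([0.4669, 0.1081, 0.6044]), np.float64(0.973))
```

step_arm(
  plan=[
    [0, 0, 0, 0.3, 0.3, -4, 0],
    [0, 0, 0, 0.3, 0.4, -4, 0],
    [0, 0, 0, 0, 0, -4, 0],
    [0, 0, 0, 0, 0, -4, 0],
    [0, 0, 0, 0, 0, -3, 0],
    [0, 0, 0, 0, 0, -3, 0],
    [0, 0, 0, 0, 0, -1.8, 0],
    [0, 0, 0, 0, 0, 0, 0],
  ],
)

```text
clock: 2.2
tcp_pos: [0.5754, 0.2717, 0.0351]
tool_rot: [0.0, 1.0, -0.001, -0.002]
ft_force: [0.6, -0.5, -0.0]
finger_gap: 0.093
```

step_arm(
  plan=[
    [0, 0, 0, 0, 0, 0, 60],
    [0, 0, 0, 0, 0, 0, 110],
    [0, 0, 0, 0, 0, 0, 160],
    [0, 0, 0, 0, 0, 0, 255],
    [0, 0, 0, 0, 0, 0, 255],
    [0, 0, 0, 0, 0, 0, 255],
    [0, 0, 0, 0, 0, 0, 255],
    [0, 0, 0, 0, 0, 0, 255],
  ],
)

```text
clock: 3.0
tcp_pos: [0.577, 0.2713, 0.0381]
tool_rot: [0.001, 1.0, 0.0, 0.0]
ft_force: [-1.7, -2.1, 5.9]
finger_gap: 0.0556
```

step_arm(
  plan=[
    [0, 0, 0, 0, 0, 2, 255],
    [0, 0, 0, 0, 0, 3, 255],
    [0, 0, 0, -0.3, -0.8, 3, 255],
    [0, 0, 0, -2, -3, 2, 255],
    [0, 0, 0, -2, -3, 1, 255],
    [0, 0, 0, -2, -3, 0, 255],
    [0, 0, 0, -2, -3, 0, 255],
    [0, 0, 0, -2, -3, 0, 255],
  ],
)

```text
clock: 3.8
tcp_pos: [0.4727, 0.1123, 0.1472]
tool_rot: [0.001, 1.0, -0.0, -0.0]
ft_force: [0.7, 0.1, -1.0]
finger_gap: 0.0557
```

step_arm(
  plan=[
    [0, 0, 0, 0, 0, -3, 255],
    [0, 0, 0, 0, 0, -3, 255],
    [0, 0, 0, 0, 0, -2.5, 255],
    [0, 0, 0, 0, 0, -1, 255],
    [0, 0, 0, 0, 0, 0, 255],
    [0, 0, 0, 0, 0, 0, 255],
  ],
)

```text
clock: 4.4
tcp_pos: [0.4742, 0.1134, 0.0536]
tool_rot: [0.001, 1.0, 0.0, 0.0]
ft_force: [0.4, -0.1, -0.9]
finger_gap: 0.0559
```

step_arm(
  plan=[
    [0, 0, 0, 0, 0, -0.7, 255],
    [0, 0, 0, 0, 0, -0.5, 255],
    [0, 0, 0, 0, 0, -0.1, 255],
    [0, 0, 0, 0, 0, 0, 255],
  ],
)

```text
clock: 4.8
tcp_pos: [0.474, 0.1134, 0.04]
tool_rot: [0.001, 1.0, 0.0, 0.0]
ft_force: [-1.3, 0.3, 2.5]
finger_gap: 0.056
```

step_arm(
  plan=[
    [0, 0, 0, 0, 0, 0, 150],
    [0, 0, 0, 0, 0, 0, 100],
    [0, 0, 0, 0, 0, 0, 50],
    [0, 0, 0, 0, 0, 0, 0],
    [0, 0, 0, 0, 0, 0, 0],
    [0, 0, 0, 0, 0, 0, 0],
    [0, 0, 0, 0, 0, 4, 0],
    [0, 0, 0, 0, 0, 4, 0],
  ],
)

```text
clock: 5.6
tcp_pos: [0.473, 0.1132, 0.1198]
tool_rot: [0.001, 1.0, -0.0, -0.001]
ft_force: [0.6, 0.0, 0.6]
finger_gap: 0.0927
```

step_arm(
  plan=[
    [0, 0, 0, 0, 0, 4, 0],
    [0, 0, 0, 1, -2.5, 3, 0],
    [0, 0, -0.1, 1.6, -3.5, 2, 0],
    [0, 0, -0.1, 1.6, -3.5, 2, 0],
    [0, 0, -0.1, 1.6, -3.5, 2, 0],
    [0, 0, -0.1, 1.6, -3.5, 0, 0],
    [0, 0, 0, 1.6, -3.5, 0, 0],
    [0, 0, 0, 1.5, -2, 0, 0],
  ],
)

```text
clock: 6.4
tcp_pos: [0.5792, -0.1091, 0.2495]
tool_rot: [0.2, 0.98, -0.0, -0.0]
ft_force: [1.3, 0.6, 0.7]
finger_gap: 0.0931
```

step_arm(
  plan=[
    [0, 0, 0, 0, 0, 0, 0],
    [0, 0, 0, 0, 0, 0, 0],
  ],
)

```text
clock: 6.6
tcp_pos: [0.5787, -0.1068, 0.2492]
tool_rot: [0.2, 0.98, 0.0, -0.0]
ft_force: [-0.6, -0.6, -0.2]
finger_gap: 0.0932
```

```bash
python3 - <<'E'
from h import *
snap('wrist','w2')
E
```

```text
['K', 'mount'] [[0.392, -0.885, -0.252, 0.511], [0.92, 0.377, 0.107, -0.077], [-0.0, -0.274, 0.962, 0.398], [0.0, 0.0, 0.0, 1.0]] [[361.5, 0.0, 328.0], [0.0, 361.5, 242.2], [0.0, 0.0, 1.0]] {}
```

View pics/w2.png

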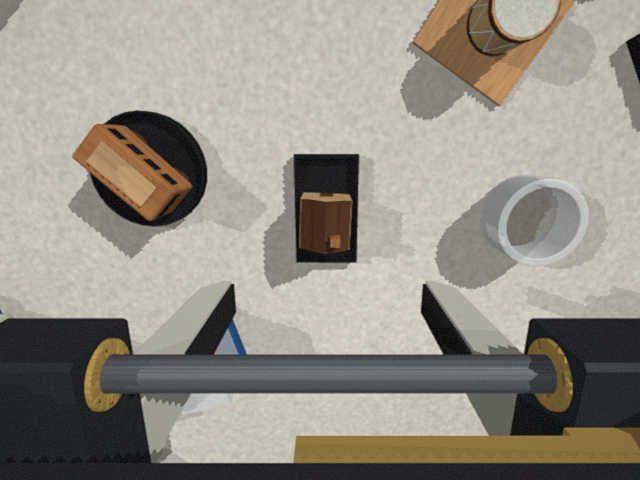

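Wrist view: the house is at (326,225) with its ridge along the tray's long axis and already square with the jaws. The long tray spans (294..358, 154..262), the bus is around (132,172), and the drum stands upright on the pad at the upper right.

```bash
cat >> h.py <<'E'
def lift(m,z): return m+[0,0,z]
HOUSE=np.vstack([box(.05,.05,0,.045),[[-.025,0,.063],[.025,0,.063]]]); BUS=box(.09,.042,.0,.058)
E
python3 - <<'E'
from h import *
b=mask('w2',(285,145,370,270),'black');print('long',fit('w2',b,MOD['long'],(.578,-.106,-.41)))
I=cv2.imread('pics/w2.png').astype(int)
m=mask('w2',(290,187,360,262),'brown');print(m[:,0].astype(int).tolist());print('house',fit('w2',m,lift(HOUSE,.004),(.585,-.11,-.41)))
b=mask('w2',(65,105,212,230),'black');u=mask('w2',(65,105,212,230),'brown')
print('round raw',fit('w2',b,MOD['round'],(.46,-.267,0),False))
print('bus',fit('w2',u,lift(BUS,.004),(.46,-.267,-.6)))
# drum on pad top centre
k=np.zeros((480,640),np.uint8);k[0:40,480:570]=1
# height check: gable apex/ridge in w2 and scene
print(proj('sc0',[.585,-.11,.067]))
print('ridge end heights')
I=cv2.imread('pics/w2.png');cv2.imwrite('pics/c2.png',np.hstack([cv2.resize(I[140:275,280:375],None,fx=4,fy=4,interpolation=2),cv2.resize(cv2.imread('pics/sc0.png')[240:375,265:355],None,fx=4,fy=4,interpolation=2)]))
E
```

```text
long (array([ 0.58  , -0.1079, -0.4023]), np.float64(0.951))
[[352, 220], [351, 236], [350, 249], [349, 250], [346, 251], [328, 254], [324, 254], [300, 248], [300, 229], [301, 199], [303, 195], [305, 193], [315, 193], [339, 194], [349, 195], [351, 197], [352, 200]]
house (array([ 0.585 , -0.1107, -0.4438]), np.float64(0.98))
round raw (array([ 0.4674, -0.2637, -0.0822]), np.float64(0.928))
bus (array([ 0.4671, -0.2611,  0.4433]), np.float64(0.924))
[306.86636101 268.17025462]
ridge end heights
```

View pics/c2.png

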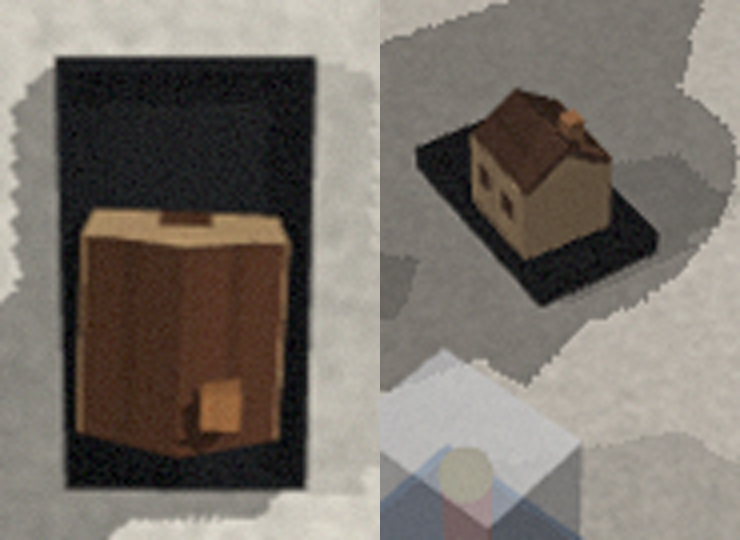

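```bash
python3 - <<'E'
from h import *
A=tri(('w2',325.7,201),('sc0',299.5,262.5));B=tri(('w2',325.7,254),('sc0',313,272.5));print(A,B)
a,b=at('w2',325.7,201,.067),at('w2',325.7,254,.067);print(a,b,(a+b)/2,np.arctan2(*(b-a)[1::-1]))
E
```

```text
[ 0.56082018 -0.10008441  0.06295268] [ 0.60540728 -0.11943559  0.07281191]
[ 0.56008643 -0.09989877  0.067     ] [ 0.60726856 -0.12007318  0.067     ] [ 0.58367749 -0.10998598  0.067     ] -0.4040589393433938
```

step_arm(
  plan=[
    [0, 0, -0.02, 0.3, -0.2, -4, 0],
    [0, 0, 0, 0.2, -0.15, -4, 0],
    [0, 0, 0, 0, 0, -4, 0],
    [0, 0, 0, 0, 0, -4, 0],
    [0, 0, 0, 0, 0, -3, 0],
    [0, 0, 0, 0, 0, -1.5, 0],
    [0, 0, 0, 0, 0, -0.7, 0],
    [0, 0, 0, 0, 0, 0, 0],
  ],
)

```text
clock: 7.45
tcp_pos: [0.5839, -0.1099, 0.0381]
tool_rot: [0.209, 0.978, -0.0, 0.0]
ft_force: [0.1, -0.4, 0.2]
finger_gap: 0.0927
```

step_arm(
  plan=[
    [0, 0, 0, 0, 0, 0, 60],
    [0, 0, 0, 0, 0, 0, 110],
    [0, 0, 0, 0, 0, 0, 160],
    [0, 0, 0, 0, 0, 0, 255],
    [0, 0, 0, 0, 0, 0, 255],
    [0, 0, 0, 0, 0, 0, 255],
    [0, 0, 0, 0, 0, 0, 255],
    [0, 0, 0, 0, 0, 0, 255],
  ],
)

```text
clock: 8.25
tcp_pos: [0.5838, -0.1103, 0.0378]
tool_rot: [0.209, 0.978, -0.0, 0.0]
ft_force: [-0.4, -0.7, 2.2]
finger_gap: 0.0498
```

step_arm(
  plan=[
    [0, 0, 0, 0, 0, 2, 255],
    [0, 0, 0, 0, 0, 3, 255],
    [0, 0, 0, 0, 0.5, 4, 255],
    [0, 0, 0.05, 0, 2, 4, 255],
    [0, 0, 0.1, 0.5, 3.5, 3, 255],
    [0, 0, 0.1, 0.5, 4, 2, 255],
    [0, 0, 0.1, 0.5, 4, 0, 255],
    [0, 0, 0.1, 0.5, 4, 0, 255],
  ],
)

```text
clock: 9.05
tcp_pos: [0.6039, 0.0714, 0.2184]
tool_rot: [-0.016, 1.0, 0.0, 0.001]
ft_force: [0.2, 0.3, -2.0]
finger_gap: 0.0499
```

step_arm(
  plan=[
    [0, 0, 0.1, 0, 4, 0, 255],
    [0, 0, 0.008, 0, 4, 0, 255],
    [0, 0, 0, 0, 4, 0, 255],
    [0, 0, 0, 0, 4, 0, 255],
    [0, 0, 0, 0, 3, 0, 255],
    [0, 0, 0, 0, 2, 0, 255],
    [0, 0, 0, 0, 0, 0, 255],
    [0, 0, 0, 0, 0, 0, 255],
  ],
)

```text
clock: 9.85
tcp_pos: [0.6038, 0.2794, 0.2173]
tool_rot: [-0.068, 0.998, -0.0, -0.0]
ft_force: [-0.4, 0.3, -0.8]
finger_gap: 0.0499
```

```bash
python3 - <<'E'
from h import *
snap('wrist','w3')
E
```

```text
['K', 'mount'] [[-0.136, -0.953, -0.272, 0.53], [0.991, -0.131, -0.036, 0.27], [-0.001, -0.274, 0.962, 0.366], [0.0, 0.0, 0.0, 1.0]] [[361.5, 0.0, 328.0], [0.0, 361.5, 242.2], [0.0, 0.0, 1.0]] {}
```

View pics/w3.png

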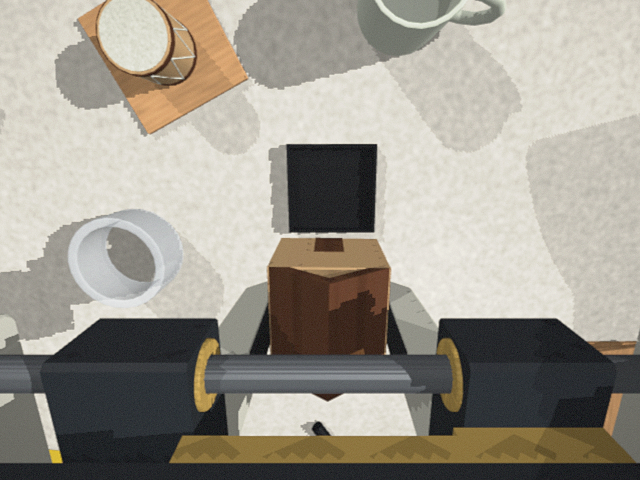

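The empty square tray is fully visible (287..377, 144..232), and the held house's front lower edge is at (331,238).

```bash
python3 - <<'E'
from h import *
b=mask('w3',(270,130,395,236),'black');print('square',fit('w3',b,MOD['square'],(.578,.279,.13)))
s=robot.get_state();print(s['tcp_pos'],s['tool_rot'])
yaw=-2*np.arcsin(.068)*-1;ex=np.array([np.cos(yaw),np.sin(yaw)])
for (u,v) in((280,238),(382,238),(331,238)):
    p=at('w3',u,v,.1832);d=p[:2]-s['tcp_pos'][:2];print(d@ex, d@[-ex[1],ex[0]])
for (u,v) in((269,269),(390,266)):
    p=at('w3',u,v,.1832+.045);d=p[:2]-s['tcp_pos'][:2];print('eave',d@ex, d@[-ex[1],ex[0]])
E
```

```text
square (array([0.5788, 0.2793, 0.1368]), np.float64(0.946))
[0.60390701 0.27891324 0.21750317] [-6.78099363e-02  9.97698230e-01 -1.98679972e-04 -1.18757785e-04]
-0.02435697022352485 -0.024476945395005424
-0.02440692026222633 0.029056987806655804
-0.024381948880742365 0.002293920088035667
eave -0.023571707502535188 -0.023180734945149852
eave -0.024911613849565962 0.02585131617751686
```

step_arm(
  plan=[
    [0, 0, 0, -1.3, -0.1, -2, 255],
    [0, 0, 0, -1.3, 0, -3, 255],
    [0, 0, 0, 0, 0, -4, 255],
    [0, 0, 0, 0, 0, -4, 255],
    [0, 0, 0, 0, 0, -2, 255],
    [0, 0, 0, 0, 0, -1, 255],
    [0, 0, 0, 0, 0, -0.8, 255],
    [0, 0, 0, 0, 0, 0, 255],
  ],
)

```text
clock: 10.7
tcp_pos: [0.578, 0.2783, 0.0497]
tool_rot: [-0.068, 0.998, -0.0, 0.0]
ft_force: [0.1, -0.4, -2.0]
finger_gap: 0.0497
```

step_arm(
  plan=[
    [0, 0, 0, 0, 0, -0.6, 255],
    [0, 0, 0, 0, 0, -0.4, 255],
    [0, 0, 0, 0, 0, 0, 255],
    [0, 0, 0, 0, 0, 0, 255],
  ],
)

```text
clock: 11.1
tcp_pos: [0.5778, 0.2789, 0.0399]
tool_rot: [-0.068, 0.998, 0.0, 0.0]
ft_force: [-0.2, 0.3, -0.9]
finger_gap: 0.0499
```

step_arm(
  plan=[
    [0, 0, 0, 0, 0, -0.1, 255],
    [0, 0, 0, 0, 0, -0.1, 255],
    [0, 0, 0, 0, 0, 0, 255],
  ],
)

```text
clock: 11.4
tcp_pos: [0.5778, 0.2789, 0.0378]
tool_rot: [-0.068, 0.998, 0.0, 0.0]
ft_force: [0.7, -0.8, -0.6]
finger_gap: 0.0501
```

step_arm(
  plan=[
    [0, 0, 0, 0, 0, 0, 180],
    [0, 0, 0, 0, 0, 0, 120],
    [0, 0, 0, 0, 0, 0, 60],
    [0, 0, 0, 0, 0, 0, 0],
    [0, 0, 0, 0, 0, 0, 0],
    [0, 0, 0, 0, 0, 0, 0],
    [0, 0, 0, 0, 0, 3, 0],
    [0, 0, 0, 0, 0, 4, 0],
  ],
)

```text
clock: 12.2
tcp_pos: [0.5767, 0.2783, 0.1064]
tool_rot: [-0.068, 0.998, -0.001, -0.002]
ft_force: [0.3, 0.2, 0.6]
finger_gap: 0.0916
```

step_arm(
  plan=[
    [0, 0, 0, 0, 0, 4, 0],
    [0, 0, 0, 0, 0, 4, 0],
    [0, 0, 0, 0, 0, 3, 0],
    [0, 0, 0, 0, 0, 3, 0],
    [0, 0, 0, 0, 0, 0, 0],
    [0, 0, 0, 0, 0, 0, 0],
  ],
)

```text
clock: 12.8
tcp_pos: [0.5779, 0.2788, 0.2479]
tool_rot: [-0.068, 0.998, 0.0, 0.0]
ft_force: [-0.2, 0.0, -0.0]
finger_gap: 0.0929
```

```bash
python3 - <<'E'
from h import *
snap('wrist','w4')
E
```

```text
['K', 'mount'] [[-0.136, -0.952, -0.273, 0.504], [0.991, -0.131, -0.037, 0.269], [-0.0, -0.275, 0.961, 0.397], [0.0, 0.0, 0.0, 1.0]] [[361.5, 0.0, 328.0], [0.0, 361.5, 242.2], [0.0, 0.0, 1.0]] {}
```

View pics/w4.png

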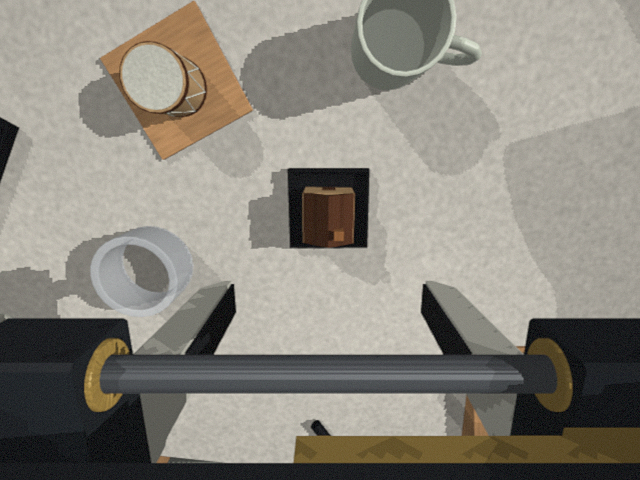

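The house sits in the square tray, upright at (328,217), with the tray at (288..369, 168..248). The drum is still upright on the pad.

```bash
python3 - <<'E'
from h import *
b=mask('w4',(275,155,385,262),'black');print('square',fit('w4',b,MOD['square'],(.578,.279,.13)))
m=mask('w4',(295,180,362,250),'brown');print('house',fit('w4',m,lift(HOUSE,.004),(.578,.279,.13)))
P=mask('w4',(90,0,260,165),'brown');print('pad',fit('w4',P,MOD['pad'],(.474,.113,.6)))
E
```

```text
square (array([0.5788, 0.2803, 0.1365]), np.float64(0.944))
house (array([0.5792, 0.2808, 0.1515]), np.float64(0.777))
pad (array([0.4737, 0.1131, 0.6068]), np.float64(0.991))
```

step_arm(
  plan=[
    [0, 0, 0.03, -0.5, -3, 0, 0],
    [0, 0, 0.05, -0.8, -4, 0, 0],
    [0, 0, 0.05, -0.8, -4.5, 0, 0],
    [0, 0, 0.05, -0.9, -4.5, 0, 0],
    [0, 0, 0.05, -1, -4.5, 0, 0],
    [0, 0, 0.05, -1, -4.5, 0, 0],
    [0, 0, 0.05, -1, -4.5, 0, 0],
    [0, 0, 0, -1, -4.5, 0, 0],
  ],
)

```text
clock: 13.65
tcp_pos: [0.5067, -0.0627, 0.2462]
tool_rot: [-0.232, 0.973, 0.0, -0.001]
ft_force: [0.5, -0.5, -0.4]
finger_gap: 0.0927
```

step_arm(
  plan=[
    [0, 0, 0, -1, -4.5, 0, 0],
    [0, 0, 0, -1, -4.5, 0, 0],
    [0, 0, 0, -1, -4.5, 0, 0],
    [0, 0, 0, -1, -4, 0, 0],
    [0, 0, 0, 0, -3, 0, 0],
    [0, 0, 0, 0, 0, 0, 0],
    [0, 0, 0, 0, 0, 0, 0],
  ],
)

```text
clock: 14.35
tcp_pos: [0.4674, -0.2663, 0.2462]
tool_rot: [-0.23, 0.973, 0.001, -0.001]
ft_force: [-0.3, 0.0, 0.5]
finger_gap: 0.0929
```

```bash
python3 - <<'E'
from h import *
snap('wrist','w5')
E
```

```text
['K', 'mount'] [[-0.449, -0.86, -0.244, 0.401], [0.894, -0.431, -0.124, -0.3], [0.001, -0.273, 0.962, 0.395], [0.0, 0.0, 0.0, 1.0]] [[361.5, 0.0, 328.0], [0.0, 361.5, 242.2], [0.0, 0.0, 1.0]] {}
```

View pics/w5.png

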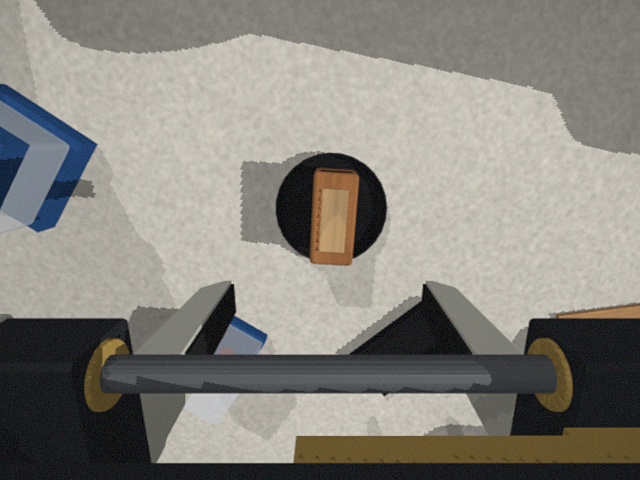

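The bus is at (335,218) in the round tray, whose centre is (331,207). It is turned slightly from the tool's axis.

```bash
python3 - <<'E'
from h import *
u=mask('w5',(300,160,368,275),'brown');print(u[:,0].astype(int).tolist());print('bus',fit('w5',u,lift(BUS,.004),(.467,-.264,.4)))
b=mask('w5',(265,140,400,265),'black');print('round',fit('w5',b,MOD['round'],(.467,-.264,0),False))
c=[at('w5',*p,.062)[:2] for p in((315,170),(358,171.5),(352,265),(311,263.5))]
print(np.mean(c,0),[np.arctan2(*(c[j]-c[i])[::-1]) for i,j in((0,3),(1,2))])
t=mask('top0',(400,245,470,315),'brown');print('bus top cam',fit('top0',t,lift(BUS,.004),(.46,-.267,.4)))
s=robot.get_state();print(s['tcp_pos'],2*np.arctan2(-s['tool_rot'][0],s['tool_rot'][1]))
E
```

```text
[[359, 191], [358, 204], [356, 228], [354, 251], [353, 259], [352, 263], [351, 265], [349, 266], [346, 266], [328, 265], [314, 264], [312, 263], [311, 261], [311, 240], [312, 219], [314, 178], [315, 174], [316, 171], [318, 169], [327, 169], [353, 171], [355, 172], [359, 176]]
bus (array([ 0.4662, -0.2606,  0.4057]), np.float64(0.959))
round (array([ 0.4662, -0.2627,  0.2181]), np.float64(0.939))
[ 0.4631687  -0.26235706] [np.float64(0.4118846714822055), np.float64(0.4226874724386653)]
bus top cam (array([ 0.4585, -0.2634,  0.4043]), np.float64(0.701))
[ 0.46758503 -0.2657112   0.2465832 ] 0.46599570802240425
```

step_arm(
  plan=[
    [0, 0, -0.055, -0.1, 0.2, -4, 0],
    [0, 0, 0, 0, 0.2, -4, 0],
    [0, 0, 0, 0, 0, -4, 0],
    [0, 0, 0, 0, 0, -4, 0],
    [0, 0, 0, 0, 0, -3, 0],
    [0, 0, 0, 0, 0, -1.3, 0],
    [0, 0, 0, 0, 0, -0.5, 0],
    [0, 0, 0, 0, 0, 0, 0],
  ],
)

```text
clock: 15.2
tcp_pos: [0.4672, -0.2619, 0.0403]
tool_rot: [-0.204, 0.979, -0.0, 0.0]
ft_force: [1.2, -0.4, 0.3]
finger_gap: 0.0931
```

step_arm(
  plan=[
    [0, 0, 0, 0, 0, 0, 60],
    [0, 0, 0, 0, 0, 0, 110],
    [0, 0, 0, 0, 0, 0, 160],
    [0, 0, 0, 0, 0, 0, 255],
    [0, 0, 0, 0, 0, 0, 255],
    [0, 0, 0, 0, 0, 0, 255],
    [0, 0, 0, 0, 0, 0, 255],
    [0, 0, 0, 0, 0, 0, 255],
  ],
)

```text
clock: 16.0
tcp_pos: [0.4667, -0.2622, 0.0396]
tool_rot: [-0.204, 0.979, 0.0, -0.0]
ft_force: [-0.1, 0.1, 0.9]
finger_gap: 0.042
```

step_arm(
  plan=[
    [0, 0, 0, 0, 0, 2, 255],
    [0, 0, 0, 0, 0, 3, 255],
    [0, 0, 0, 0, 0, 4, 255],
    [0, 0, -0.1, 1, 0.6, 4, 255],
    [0, 0, -0.1, 2, 1.4, 4, 255],
    [0, 0, -0.1, 2, 1.4, 4, 255],
    [0, 0, -0.1, 2.5, 1.7, 0, 255],
    [0, 0, -0.1, 2.5, 1.7, 0, 255],
  ],
)

```text
clock: 16.8
tcp_pos: [0.5679, -0.1937, 0.251]
tool_rot: [0.047, 0.999, -0.0, 0.001]
ft_force: [0.1, -1.1, -3.1]
finger_gap: 0.042
```

step_arm(
  plan=[
    [0, 0, -0.1, 2.5, 1.7, 0, 255],
    [0, 0, -0.1, 2.5, 1.7, 0, 255],
    [0, 0, -0.1, 2.5, 1.7, 0, 255],
    [0, 0, -0.013, 1.2, 0.4, 0, 255],
    [0, 0, 0, 0, 0, 0, 255],
    [0, 0, 0, 0, 0, 0, 255],
    [0, 0, 0, 0, 0, 0, 255],
  ],
)

```text
clock: 17.5
tcp_pos: [0.6531, -0.14, 0.2498]
tool_rot: [0.199, 0.98, -0.0, 0.0]
ft_force: [0.6, -1.6, -1.3]
finger_gap: 0.0415
```

```bash
python3 - <<'E'
from h import *
snap('wrist','w6')
E
```

```text
['K', 'mount'] [[0.391, -0.885, -0.253, 0.585], [0.921, 0.375, 0.107, -0.11], [-0.0, -0.275, 0.962, 0.399], [0.0, 0.0, 0.0, 1.0]] [[361.5, 0.0, 328.0], [0.0, 361.5, 242.2], [0.0, 0.0, 1.0]] {}
```

View pics/w6.png

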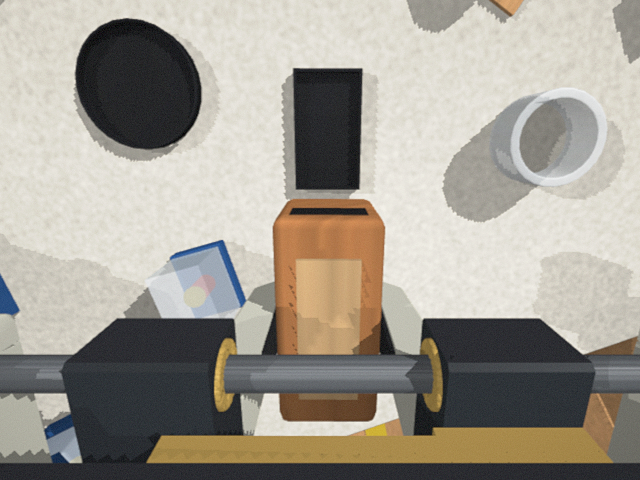

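Both the empty long tray (294..362, 68..189) and the round tray (138,84) are visible. The held bus spans rows 199..421.

```bash
python3 - <<'E'
from h import *
s=robot.get_state();t=s['tcp_pos'];yaw=2*np.arctan2(-s['tool_rot'][0],s['tool_rot'][1]);print(t,yaw)
b=mask('w6',(280,55,375,196),'black');print('long',fit('w6',b,MOD['long'],(.58,-.109,-.4)))
b=mask('w6',(65,10,210,158),'black');print('round',fit('w6',b,MOD['round'],(.467,-.263,0),False))
z=t[2]-.0356
u=mask('w6',(265,190,392,430),'brown');f,q=fit('w6',u,lift(BUS,z),(*t[:2],yaw));print('bus',f,q)
d=f[:2]-t[:2];c,s_=np.cos(yaw),np.sin(yaw);print('offset along',d@[c,s_],'lat',d@[-s_,c])
print(u[:,0].astype(int).tolist()); print(poly('w6',lift(BUS,z)@np.array([[np.cos(f[2]),np.sin(f[2]),0],[-np.sin(f[2]),np.cos(f[2]),0],[0,0,1]])+[f[0],f[1],0])[:,0].round().tolist())
E
```

```text
[ 0.65307497 -0.13994186  0.24995816] -0.40182968072793807
long (array([ 0.5801, -0.1065, -0.4106]), np.float64(0.942))
round (array([ 0.4672, -0.2644, -0.0869]), np.float64(0.954))
bus [ 0.6551 -0.1363 -0.3238] 0.939
offset along 0.00043939043107368316 lat 0.00414377470233735
[[392, 430], [369, 430], [288, 421], [285, 420], [284, 419], [282, 415], [281, 412], [278, 352], [277, 330], [274, 252], [274, 225], [277, 219], [287, 204], [289, 202], [292, 200], [365, 200], [368, 201], [370, 202], [372, 204], [379, 214], [381, 217], [384, 223], [385, 226], [392, 422]]
[[392.0, 428.0], [294.0, 434.0], [268.0, 231.0], [286.0, 203.0], [368.0, 197.0], [385.0, 222.0]]
```

```bash
python3 - <<'E'
from h import *
t=np.array([.6531,-.1399,.2499]);yaw=-.4018;z=t[2]-.0356
u=mask('w6',(265,190,386,421),'brown');f,q=fit('w6',u,lift(BUS,z),(*t[:2],yaw));print('bus',f,q)
d=f[:2]-t[:2];c,s_=np.cos(yaw),np.sin(yaw);print('offset along',d@[c,s_],'lat',d@[-s_,c])
m=np.array([cv2.minAreaRect(mask('w6',(280,55,375,196),'black'))[0]]);print(m)
E
```

```text
bus [ 0.6541 -0.1388 -0.4012] 0.924
offset along 0.0004901753668672971 lat 0.0014034700245165517
[[328.  129.5]]
```

step_arm(
  plan=[
    [0, 0, -0.005, -2, 0.8, -1, 255],
    [0, 0, 0, -2, 0.8, -1, 255],
    [0, 0, 0, -2, 0.8, -2, 255],
    [0, 0, 0, -1.4, 0.8, -3, 255],
    [0, 0, 0, 0, 0, -4, 255],
    [0, 0, 0, 0, 0, -4, 255],
    [0, 0, 0, 0, 0, -2.5, 255],
    [0, 0, 0, 0, 0, -1.5, 255],
  ],
)

```text
clock: 18.35
tcp_pos: [0.5785, -0.1075, 0.0577]
tool_rot: [0.202, 0.979, -0.0, -0.001]
ft_force: [0.4, 0.1, -1.6]
finger_gap: 0.042
```

step_arm(
  plan=[
    [0, 0, 0, 0, 0, -1, 255],
    [0, 0, 0, 0, 0, -0.7, 255],
    [0, 0, 0, 0, 0, -0.2, 255],
    [0, 0, 0, 0, 0, 0, 255],
    [0, 0, 0, 0, 0, 0, 255],
  ],
)

```text
clock: 18.85
tcp_pos: [0.5802, -0.1073, 0.0416]
tool_rot: [0.202, 0.979, -0.0, 0.001]
ft_force: [-0.8, 0.2, -1.3]
finger_gap: 0.0418
```

step_arm(
  plan=[
    [0, 0, 0, -0.05, -0.05, -0.1, 255],
    [0, 0, 0, 0, 0, -0.1, 255],
    [0, 0, 0, 0, 0, 0, 255],
  ],
)

```text
clock: 19.15
tcp_pos: [0.5796, -0.1078, 0.0397]
tool_rot: [0.202, 0.979, -0.0, 0.0]
ft_force: [-2.2, 0.1, 6.4]
finger_gap: 0.0418
```

step_arm(
  plan=[
    [0, 0, 0, 0, 0, 0, 180],
    [0, 0, 0, 0, 0, 0, 120],
    [0, 0, 0, 0, 0, 0, 60],
    [0, 0, 0, 0, 0, 0, 0],
    [0, 0, 0, 0, 0, 0, 0],
    [0, 0, 0, 0, 0, 0, 0],
    [0, 0, 0, 0, 0, 3, 0],
    [0, 0, 0, 0, 0, 4, 0],
  ],
)

```text
clock: 19.95
tcp_pos: [0.5782, -0.1075, 0.1075]
tool_rot: [0.202, 0.979, 0.0, -0.002]
ft_force: [0.7, 1.0, 0.2]
finger_gap: 0.0915
```

step_arm(
  plan=[
    [0, 0, 0, 0, 0, 4, 0],
    [0, 0, 0, 0, 0, 4, 0],
    [0, 0, 0, 0, 0, 3, 0],
    [0, 0, 0, 0, 0, 3, 0],
    [0, 0, 0, 0, 0, 0, 0],
    [0, 0, 0, 0, 0, 0, 0],
  ],
)

```text
clock: 20.55
tcp_pos: [0.5794, -0.1077, 0.2489]
tool_rot: [0.202, 0.979, -0.0, 0.0]
ft_force: [-0.3, -0.3, -0.5]
finger_gap: 0.0929
```

```bash
python3 - <<'E'
from h import *
snap('wrist','w7')
b=mask('w7',(280,130,375,290),'black');print('long',fit('w7',b,MOD['long'],(.58,-.109,-.4)))
u=mask('w7',(280,130,375,290),'brown');print('bus',fit('w7',u,lift(BUS,.004),(.58,-.109,-.4)))
E
```

```text
['K', 'mount'] [[0.395, -0.883, -0.253, 0.511], [0.918, 0.38, 0.109, -0.077], [0.0, -0.275, 0.961, 0.398], [0.0, 0.0, 0.0, 1.0]] [[361.5, 0.0, 328.0], [0.0, 361.5, 242.2], [0.0, 0.0, 1.0]] {}
long (array([ 0.5798, -0.1073, -0.3858]), np.float64(0.954))
bus (array([ 0.5805, -0.1057, -0.4181]), np.float64(0.957))
```

View pics/w7.png

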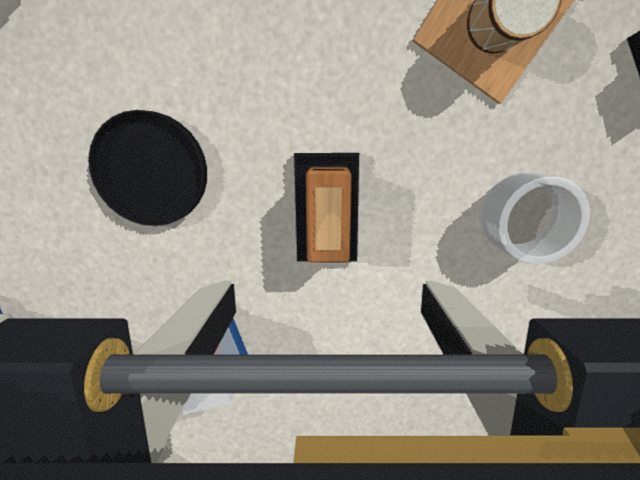

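The bus is in the long tray, upright and aligned (306..351, 166..262). Next I pick the drum up at the place I released it, (0.474, 0.1134).

step_arm(
  plan=[
    [0, 0, 0.05, -1, 2, 0, 0],
    [0, 0, 0.06, -1.5, 3, 0, 0],
    [0, 0, 0.06, -1.5, 3.5, 0, 0],
    [0, 0, 0.06, -1.5, 3.5, 0, 0],
    [0, 0, 0.06, -1.5, 3.5, 0, 0],
    [0, 0, 0.06, -1.5, 3.5, 0, 0],
    [0, 0, 0.056, -1.5, 2.5, 0, 0],
    [0, 0, 0, -0.6, 0.6, 0, 0],
  ],
)

```text
clock: 21.4
tcp_pos: [0.4714, 0.1156, 0.2477]
tool_rot: [-0.002, 1.0, 0.0, -0.001]
ft_force: [0.7, -0.4, 0.0]
finger_gap: 0.093
```

step_arm(
  plan=[
    [0, 0, 0, 0, 0, -3, 0],
    [0, 0, 0, 0, 0, -4, 0],
    [0, 0, 0, 0, 0, -4, 0],
    [0, 0, 0, 0, 0, -4, 0],
    [0, 0, 0, 0, 0, -3, 0],
    [0, 0, 0, 0, 0, -2, 0],
    [0, 0, 0, 0, 0, -0.9, 0],
    [0, 0, 0, 0, 0, 0, 0],
  ],
)

```text
clock: 22.2
tcp_pos: [0.4725, 0.113, 0.0384]
tool_rot: [0.001, 1.0, -0.0, -0.001]
ft_force: [0.0, 0.1, -0.0]
finger_gap: 0.0929
```

step_arm(
  plan=[
    [0, 0, 0, 0, 0, 0, 60],
    [0, 0, 0, 0, 0, 0, 110],
    [0, 0, 0, 0, 0, 0, 160],
    [0, 0, 0, 0, 0, 0, 255],
    [0, 0, 0, 0, 0, 0, 255],
    [0, 0, 0, 0, 0, 0, 255],
    [0, 0, 0, 0, 0, 0, 255],
    [0, 0, 0, 0, 0, 0, 255],
  ],
)

```text
clock: 23.0
tcp_pos: [0.4734, 0.1134, 0.0399]
tool_rot: [0.0, 1.0, 0.0, 0.0]
ft_force: [-1.3, 0.3, 4.8]
finger_gap: 0.0557
```

```bash
python3 - <<'E'
from h import *
for fn,roi in (('w4',(115,38,190,115)),('w3',(92,0,175,80))):
    I=cv2.imread(f'pics/{fn}.png');u0,v0,u1,v1=roi;J=I[v0:v1,u0:u1].astype(int)
    m=((J.min(2)>120)&(J[...,2]-J[...,0]<45)).astype(np.uint8)
    m=cv2.morphologyEx(m,cv2.MORPH_OPEN,np.ones((5,5)))
    n,l,s,c=cv2.connectedComponentsWithStats(m);i=1+s[1:,4].argmax();p=c[i]+[u0,v0];print(fn,p,s[i],at(fn,*p,.063))
E
```

```text
w4 [152.01221865  76.75176849] [   7    7   61   65 3110] [0.47438803 0.11396911 0.063     ]
w3 [132.92030265  33.82849937] [   7    0   69   71 3965] [0.4749339  0.11417521 0.063     ]
```

step_arm(
  plan=[
    [0, 0, 0, 0, 0, 2, 255],
    [0, 0, 0, 0, 0, 3, 255],
    [0, 0, 0, 0, -1, 4, 255],
    [0, 0, 0, 0, -2.5, 3, 255],
    [0, 0, 0, 0, -4, 0, 255],
    [0, 0, 0, 0, -4, 0, 255],
    [0, 0, 0, 0, -4, 0, 255],
    [0, 0, 0, 0, -4, 0, 255],
  ],
)

```text
clock: 23.8
tcp_pos: [0.4728, -0.0832, 0.1594]
tool_rot: [0.0, 1.0, 0.0, -0.0]
ft_force: [0.9, -0.0, -1.4]
finger_gap: 0.0557
```

step_arm(
  plan=[
    [0, 0, 0, -0.2, -4, 0, 255],
    [0, 0, 0, -0.2, -4, 0, 255],
    [0, 0, 0, -0.2, -4, 0, 255],
    [0, 0, 0, -0.1, -3.5, 0, 255],
    [0, 0, 0, 0, -2.8, -2, 255],
    [0, 0, 0, 0, 0, -4, 255],
    [0, 0, 0, 0, 0, -3, 255],
    [0, 0, 0, 0, 0, -2, 255],
  ],
)

```text
clock: 24.6
tcp_pos: [0.4651, -0.2644, 0.0467]
tool_rot: [0.001, 1.0, 0.001, -0.001]
ft_force: [1.1, -0.2, -1.3]
finger_gap: 0.0556
```

step_arm(
  plan=[
    [0, 0, 0, 0, 0, -0.6, 255],
    [0, 0, 0, 0, 0, -0.4, 255],
    [0, 0, 0, 0, 0, 0, 255],
    [0, 0, 0, 0, 0, 0, 255],
  ],
)

```text
clock: 25.0
tcp_pos: [0.4668, -0.265, 0.0408]
tool_rot: [0.0, 1.0, -0.0, 0.001]
ft_force: [-0.7, -0.7, -1.4]
finger_gap: 0.0558
```

step_arm(
  plan=[
    [0, 0, 0, 0, 0, -0.15, 255],
    [0, 0, 0, 0, 0, -0.15, 255],
    [0, 0, 0, 0, 0, 0, 255],
  ],
)

```text
clock: 25.3
tcp_pos: [0.4667, -0.2649, 0.0379]
tool_rot: [0.0, 1.0, -0.0, 0.001]
ft_force: [-3.9, 3.1, 9.0]
finger_gap: 0.0558
```

step_arm(
  plan=[
    [0, 0, 0, 0, 0, 0, 180],
    [0, 0, 0, 0, 0, 0, 120],
    [0, 0, 0, 0, 0, 0, 60],
    [0, 0, 0, 0, 0, 0, 0],
    [0, 0, 0, 0, 0, 0, 0],
    [0, 0, 0, 0, 0, 0, 0],
    [0, 0, 0, 0, 0, 3, 0],
    [0, 0, 0, 0, 0, 4, 0],
  ],
)

```text
clock: 26.1
tcp_pos: [0.4653, -0.2641, 0.1056]
tool_rot: [0.0, 1.0, 0.001, -0.002]
ft_force: [1.3, -0.5, -0.1]
finger_gap: 0.0925
```

step_arm(
  plan=[
    [0, 0, 0, 0, 0, 4, 0],
    [0, 0, 0, 0, 0, 4, 0],
    [0, 0, 0, 0, 0, 3, 0],
    [0, 0, 0, 0, 0, 3, 0],
    [0, 0, 0, 0, 0, 0, 0],
    [0, 0, 0, 0, 0, 0, 0],
  ],
)

```text
clock: 26.7
tcp_pos: [0.4663, -0.2647, 0.2466]
tool_rot: [0.0, 1.0, -0.0, 0.0]
ft_force: [0.2, -0.1, -0.4]
finger_gap: 0.0931
```

```bash
python3 - <<'E'
from h import *
snap('wrist','w8');snap('scene','sc1')
b=mask('w8',(250,120,410,285),'black');print('round',fit('w8',b,MOD['round'],(.467,-.264,0),False))
fn='w8';I=cv2.imread('pics/w8.png');J=I[170:270,290:375].astype(int);m=((J.min(2)>120)&(J[...,2]-J[...,0]<45)).astype(np.uint8)
m=cv2.morphologyEx(m,cv2.MORPH_OPEN,np.ones((5,5)));n,l,s,c=cv2.connectedComponentsWithStats(m);i=1+s[1:,4].argmax();p=c[i]+[290,170];print(p,s[i],at(fn,*p,.061))
cv2.imwrite('pics/fin.png',np.hstack([cv2.resize(I[100:300,200:460],(390,300)),cv2.resize(cv2.imread('pics/sc1.png')[130:430,150:540],(390,300))]))
E
```

```text
['K', 'mount'] [[0.001, -0.961, -0.275, 0.392], [1.0, 0.0, 0.001, -0.264], [-0.001, -0.275, 0.961, 0.396], [0.0, 0.0, 0.0, 1.0]] [[361.5, 0.0, 328.0], [0.0, 361.5, 242.2], [0.0, 0.0, 1.0]] {}
['K', 'world_from_camera'] [[0.84, -0.339, 0.424, 0.971], [0.542, 0.496, -0.678, -0.689], [0.02, 0.799, 0.601, 0.659], [0.0, 0.0, 0.0, 1.0]] [[476.9, 0.0, 318.6], [0.0, 476.9, 239.3], [0.0, 0.0, 1.0]] {}
round (array([ 0.4671, -0.2634,  0.2959]), np.float64(0.956))
[327.88240575 221.80610413] [  12   26   53   53 2228] [ 0.46755116 -0.26447325  0.061     ]
```

View pics/fin.png

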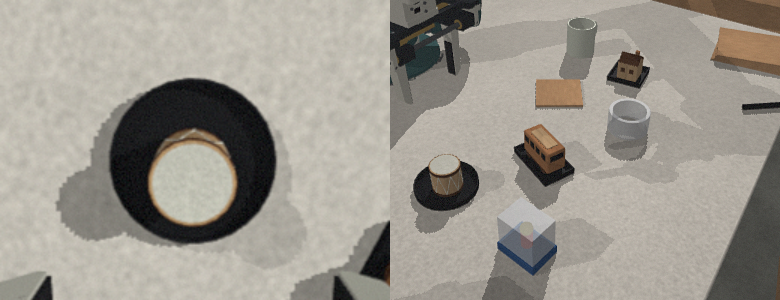

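All three toys stand upright in their own trays, the pad is empty, and the bystanders are where they were. Handing in.

```bash
python3 - <<'E'
from plant import robot
print(robot.finish_job())
E
```

```text
the job is handed in; nothing more can be done
None
```

The three toys are in their own trays, and I handed the job in at about 27 s on the clock. The drum went to the middle of the pad and was let go there. Then the house went to the square tray, the bus to the long tray, and the drum from the pad to the round tray.

**Final checks (wrist camera):**

| Toy | Offset from tray centre | Yaw difference |
|---|---|---|
| House | about 1 mm | about 1° |
| Bus | about 2 mm | 1–2° |
| Drum | about 1 mm | – |

- **State at hand-in:** all toys were upright and released, with the gripper open and about 0.2 m above them. The tape roll, mug and boxed figure look undisturbed in the last scene picture, though I did not measure their positions. The highest wrist force reported was about 10 N.
- **Disagreements:**
  - The top camera read 5–7 mm off the wrist camera, so I used the wrist camera.
  - The wrist camera itself showed about 1.5 mm of sideways bias against the gripped toys, which I corrected for.
  - The fit behind the house's final position and angle was weak (overlap 0.78), because its dark roof was only partly picked up. The house's placing therefore also rests on the gripper's release position.
- **Heights from two views:** I measured only the drum top (57 mm against 61 expected) and the house ridge (63–73 mm against 67). Heights for the bus and the trays came from the text.

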